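Tighten the test chamber's lid crosswise

TASK

Close the round test chamber by hand-tightening the four dark wing knobs on its lid clockwise, always crosswise (a knob, then the one opposite, then the other two), in two passes: on the first pass give each knob about an eighth of a turn, and on the second run each one down until you feel the lid stop hard and the knob is firm, without over-tightening any. Leave the things around the chamber where they are.

Things in the scene. Friction and masses are not known exactly. Their poses are not given: they have to be found in the camera images.
- chamber: round aluminium test chamber fixed to the worktop, 176 mm across its foot, 36 mm high. Origin: centre of its underside. It carries four upright studs on a circle of 62 mm radius, each with a knob, 88 mm from knob to knob round the ring, knob_1 to knob_4 counter-clockwise from above. A small brass valve juts out of its side along its -y axis, 19 mm above the worktop.
- lid: loose round aluminium lid, 166 mm across and 8 mm thick, with a dark round window in the middle standing 3 mm proud; the studs pass through it. Origin: centre of its underside. At the start it floats on a soft seal, its underside 44 mm and its top 52 mm above the worktop; each knob can pull it 2.2 to 4.8 mm down (not visible how far) until it meets a hard stop under that knob.
- knob_1: dark steel wing knob at (+44,+44) mm in the chamber's frame, opposite knob_3. Its grip is an upright flat bar 38 mm long (knob's x axis), 15 mm thick (y axis; grip across these flat faces), 24 mm high, on a collar 17 mm across, 12 mm high. Origin: the bar's centre, on the axis, about 77 mm above the worktop at the start; the bar's underside is then 13 mm above the lid's top.
- knob_2: dark steel wing knob at (-44,+44) mm in the chamber's frame, opposite knob_4. Shape as knob_1. All knobs turn about the vertical; clockwise from above tightens and screws the knob down 3 mm per radian: let the hand go down with it, without pressing on it or pulling.
- knob_3: dark steel wing knob at (-44,-44) mm in the chamber's frame, opposite knob_1. Shape and behaviour as knob_1 and knob_2.
- knob_4: dark steel wing knob at (+44,-44) mm in the chamber's frame, opposite knob_2. Shape and behaviour as knob_1 and knob_2.
- thread_1 (a joint): how far knob_1 has screwed down, in m: 0 to 0.0006 at the start. It touches the lid at 0.001. From somewhere between 0.0032 and 0.0058 on (unknown, differs from start to start, the same for all four knobs) the lid is on its hard stop.
- thread_2 (a joint): how far knob_2 has screwed down, in m: 0 to 0.0006 at the start. Behaviour as thread_1. Until the lid is on the stop a knob turns lightly (0.05 N m or less); then the moment about its axis climbs, over some 0.2 to 0.4 rad of hand rotation. Firm: it has risen by about 0.15 N m (0.1 to 0.2). Over-tight: more than about 0.22 N m. A knob stays where it is left.
- thread_3 (a joint): how far knob_3 has screwed down, in m: 0 to 0.0006 at the start. Behaviour as thread_1 and thread_2.
- thread_4 (a joint): how far knob_4 has screwed down, in m: 0 to 0.0006 at the start. Behaviour as thread_1 and thread_2.
- tally_counter: round white hand tally counter, 43x52x20 mm, right of the chamber on the worktop; not part of the job. Origin: centre of its underside.
- parts_pot: small pale round pot, 42 mm across and 20 mm high, close to the chamber; not part of the job. Origin: centre of its underside.
- screwdriver: slim steel precision screwdriver, 8x116x7 mm, lying close to the chamber; not part of the job. Origin: centre of its underside.
- brush: small brush with wooden handle, 13x125x8 mm, lying close to the chamber; not part of the job. Origin: centre of its underside.

How it is judged:
By the outcome, as a careful person would: the job done as asked, in the order asked, and still so for the second after the job is handed in, with the robot touching nothing.
It also fails if it takes over 72 s, if anything falls off the work surface, if the arm or the gripper's body presses on something with over 40 N, if the wrist force passes 120 N, or if a joint passes its speed limit or range.

ROBOT

A 6-joint arm with a two-finger parallel gripper is mounted at the origin on a cart in front of the work surface, level with it; the furniture and walls round the work are solid. World frame = base frame: x ahead of the robot, y to its left, z up, the work surface at z = 0. Lengths are in m, angles in rad, forces in N, time in s.
With the tool pointing down it reaches from about 0.3 to 0.875 m from the base axis. Payload 6.4 kg.
Tool frame: the origin (TCP) lies between the finger pads; the fingertips stand 19 mm ahead of it and the grasp point (between the pads) is the TCP (ctrl.tips_ahead is the z of the fingertips in the tool frame, in m); z points along the fingers, y is the line along which they close (so a half turn about z gives the same grasp; the last joint's range is limited). The gripper opens to 85 mm and grips with 20 to 120 N. Pads are 22 mm wide; open, the fingers measure 114 mm over their backs; the gripper's body (76 mm by 85 mm) begins 54 mm behind the grasp point. The pads swing forward as they close: fully open they stand 13 mm farther back than shut.
Start: joints at [0.552, 0.181, 1.607, -0, 1.354, -0.206], TCP at [0.418, 0.395, 0.25] pointing down, gripper open.
Joint ranges: [-2.99, 2.99], [-0.89, 2.07], [0.3, 2.58], [-1.14, 4.28], [0, 2.63], [-3.12, 3.12]. Speed limits (rad/s): [2.57, 2.57, 3.01, 3.14, 3.14, 3.14].

INTERFACE

Orientations are given as a unit quaternion [w, x, y, z].
In Python, from bench import readout, vision, ctrl gives the robot as it stands.
- The arm moves only by the tool play_rows, never from a script. Its arguments are lists of equal length, an entry for each row: "xyz": the shift along the tool's x, y, z in mm, a list of three; "rot": the turn, a rotation vector about the tool's x, y, z in rad, a list of three; "grip": the opening, from 0 (shut) to 1 (fully open). In form: {"xyz": [[x, y, z], ...], "rot": [[rx, ry, rz], ...], "grip": [grip, ...]}. A call has exactly 10 rows; each row is the pose to reach, as a shift and turn from the pose commanded when the call began, along the tool's axes at that moment; what a row does not reach only later rows make up. A row lasts 1/8 s, in which the tool goes at most 62.5 mm and 10.7 degrees, less where a joint would pass 70% of its speed; a pose out of reach is approached as far as the arm can. A call with a gripper value outside its range is refused whole. The fingers move at their own pace and stop on an object; the grip force is fixed at half the most. Time passes only in rows, so rows that repeat a pose let the fingers close, or fill a call up. It gives the time, the measured TCP pose, the force, the opening and the grip force at its end, in the units of the state.
- readout.get_obs(): the state, without advancing time (a new reading comes with each control period).
- vision.camera(name): name is "side" or "top" or "wrist"; returns a dict with "color" (384x512x3 uint8, red, green, blue), "depth" (384x512 float32, m along the optical axis (not along the pixel's ray), 0 where there is no reading), "camera_matrix" (3x3 intrinsics, pixels), "extrinsics" (4x4, takes a point from camera to world coordinates); the wrist camera has in their place "hand_eye" (4x4, takes a point from camera to tool coordinates, whose origin is the TCP and whose axes are the flange's). Camera axes: x right, y down, z forward; pixel columns grow to the right and rows downward; lengths in m; the calibration is good to about 2 mm. A picture is of the moment at which its call begins: read the wrist's pose just before it.
- ctrl.hand_in(): hands the job in; it is judged then, once.
The state is a dict: "time_s": time; "q": joint angles; "dq": joint speeds; "joint_efforts": joint torques, N m; "eef_pos": TCP position; "eef_rot": TCP orientation; "wrist_force": force on the tool from outside, world axes, zero at the start; "torque": the same for the moment, N m; "opening": opening from 0.0 (shut) to 1.0 (fully open); "grasp_force": force on a finger pad.
Only numpy, scipy, OpenCV 4.12 (cv2) and the standard library are available. Lean on these libraries where they do the work, as an engineer would, in place of code of your own. Each camera call takes 0.05 s, during which the arm holds its last target. There are 200 camera calls.

## Working session

There is one attempt and no reset: what is moved stays moved. The work goes in short steps, Python scripts to look and compute and a tool call to move; the robot and the scene stay as the last step left them, time stands still between calls to the robot, and variables do not carry over. Pictures are saved under pics/ and viewed, at most 10 in all, crops included, and the job is handed in when it is done.

Besides the shell and the picture viewer there is one more tool, called after "Emit:" as name(argument=value, ...) on one line, values as JSON. play_rows: Moves the arm, as the interface text tells. Its arguments: {"type":"object","properties":{"xyz":{"type":"array","items":{"type":"array","items":{"type":"number"}}},"rot":{"type":"array","items":{"type":"array","items":{"type":"number"}}},"grip":{"type":"array","items":{"type":"number"}}},"required":["xyz","rot","grip"]}

```bash
mkdir -p pics; ls; python3 - <<'E'
from bench import readout, vision, ctrl
import cv2,numpy as np
o=readout.get_obs();print({k:np.round(v,3) for k,v in o.items()},ctrl.tips_ahead)
ims=[]
for n in("top","side"):
    c=vision.camera(n);np.savez(f"pics/{n}.npz",**c);ims.append(c["color"]);print(n,c["camera_matrix"],np.round(c["extrinsics"],3))
cv2.imwrite("pics/a.png",ims[0][:,:,::-1]);cv2.imwrite("pics/b.png",ims[1][:,:,::-1])
E
```

```text
pics
{'time_s': np.float64(0.0), 'q': array([ 0.552,  0.182,  1.608, -0.   ,  1.354, -0.206]), 'dq': array([-0.001, -0.001,  0.   , -0.   , -0.001,  0.001]), 'joint_efforts': array([ 0.0000e+00, -4.4486e+01, -3.5134e+01, -0.0000e+00,  9.0000e-03,
       -0.0000e+00]), 'eef_pos': array([0.417, 0.395, 0.249]), 'eef_rot': array([-0.   ,  0.395,  0.919, -0.001]), 'wrist_force': array([ 0.4  , -0.632, -0.55 ]), 'torque': array([ 0.025, -0.002,  0.059]), 'grasp_force': np.float64(0.0), 'opening': np.float64(0.996)} 0.019
top [[422.71251      0.         264.56528164]
 [  0.         422.71251    191.96434771]
 [  0.           0.           1.        ]] [[-0.031 -0.979  0.203  0.365]
 [-1.     0.031 -0.005  0.112]
 [-0.001 -0.203 -0.979  0.893]
 [ 0.     0.     0.     1.   ]]
side [[356.1337557    0.         256.62254997]
 [  0.         356.1337557  191.82157607]
 [  0.           0.           1.        ]] [[-0.998  0.046 -0.036  0.557]
 [ 0.051  0.382 -0.923  0.917]
 [-0.029 -0.923 -0.384  0.416]
 [ 0.     0.     0.     1.   ]]
```

View pics/a.png

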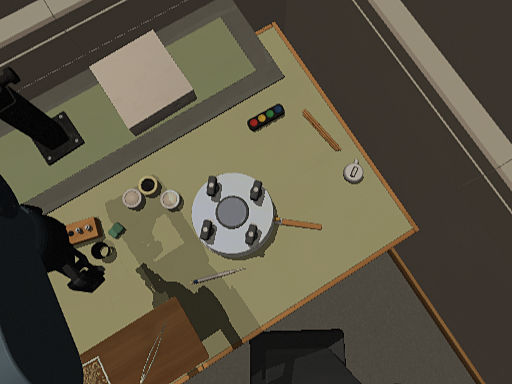

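View pics/b.png

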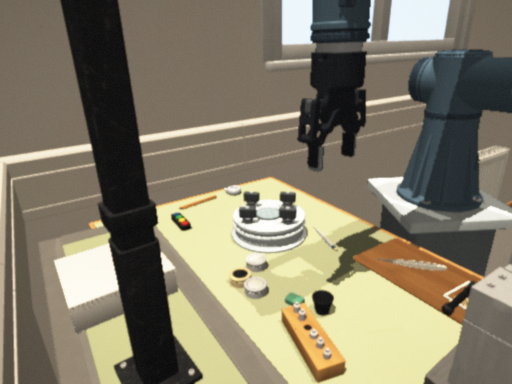

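The top view shows the chamber at about (232,213), with knobs at about (212,186), (256,190), (207,231) and (251,234). Next I'll measure the knobs and lid from depth and check the sensor noise.

```bash
cat > h.py <<'E'
import numpy as np,cv2
from scipy.ndimage import label
def world(c,T):
    K=c["camera_matrix"];d=c["depth"];v,u=np.mgrid[:d.shape[0],:d.shape[1]]
    P=np.stack([(u-K[0,2])/K[0,0]*d,(v-K[1,2])/K[1,1]*d,d],-1)
    return P@T[:3,:3].T+T[:3,3]
def knobs(c,T,ctr,zlo=.082,zhi=.096):
    W=world(c,T);r=np.hypot(W[...,0]-ctr[0],W[...,1]-ctr[1])
    m=(c["depth"]>0)&(W[...,2]>zlo)&(W[...,2]<zhi)&(r<.095)
    L,n=label(m,np.ones((3,3)));out=[]
    for i in range(1,n+1):
        P=W[L==i]
        if len(P)<25: continue
        (cx,cy),(w,h),a=cv2.minAreaRect((P[:,:2]*1000).astype(np.float32))
        e,V=np.linalg.eigh(np.cov(P[:,:2].T));d=V[:,1]
        out.append((len(P),np.round(P.mean(0)*1000,1),np.round([cx,cy,w,h,a],1),round(float(np.degrees(np.arctan2(d[1],d[0]))%180),1)))
    return out
E
python3 - <<'E'
from h import *
c=dict(np.load("pics/top.npz"));T=c["extrinsics"];W=world(c,T)
print(W[213,232],W[186,212],W[280,300])
m=(abs(W[...,2]-.052)<.006);m[:150]=0;m[270:]=0;m[:,:180]=0;m[:,285:]=0
P=W[m];print(len(P),P.mean(0),P.min(0),P.max(0))
ctr=cv2.minEnclosingCircle((P[:,:2]*1000).astype(np.float32));print(ctr)
for k in knobs(c,T,np.array(ctr[0])/1000):print(k)
from bench import readout,vision
for i in range(8):
    o=readout.get_obs();print(np.round(o["torque"],3),np.round(o["wrist_force"],2),np.round(o["joint_efforts"][5],4))
    w=vision.camera("wrist")
print(w["hand_eye"].round(3),w["camera_matrix"].round(1))
E
```

```text
[0.49772721 0.17385133 0.05659552] [0.54745794 0.20980262 0.0871167 ] [ 0.36212529  0.03950856 -0.00186972]
4409 [0.50019586 0.1741277  0.05084042] [0.42031469 0.09311927 0.04606467] [0.58488755 0.25736948 0.05762763]
((502.34991455078125, 174.54769897460938), 83.09996032714844)
(148, array([550.3, 211.8,  86.7]), array([550.9, 211.8,  15.7,  37.6,  81.2]), 172.9)
(146, array([539.1, 125.1,  86.1]), array([539.4, 125.2,  15.3,  36.6,  72.8]), 162.3)
(155, array([463.8, 223.5,  86.4]), array([464.2, 223.3,  15.2,  37.8,  76.3]), 167.2)
(151, array([452.3, 136.8,  86.5]), array([452.5, 137.1,  14.9,  37.1,  73.3]), 162.9)
[ 0.024 -0.042 -0.016] [-0.06 -0.14 -0.41] -0.0
[-0.021 -0.006  0.018] [-0.19  0.17 -1.  ] 0.0001
[ 0.    -0.067  0.016] [0.8  0.67 0.95] -0.0
[-0.04   0.01   0.004] [-0.68 -0.51 -0.25] -0.0
[-0.05  -0.021  0.042] [-0.96 -0.03 -0.36] -0.0
[ 0.007 -0.007  0.025] [-0.2   0.38 -0.15] -0.0
[-0.016  0.064  0.008] [ 0.45 -0.52 -0.04] 0.0
[ 0.033  0.013 -0.012] [-0.06  0.01  0.41] -0.0
[[ 0.    -0.952 -0.307  0.078]
 [ 1.     0.001 -0.001  0.   ]
 [ 0.001 -0.307  0.952 -0.124]
 [ 0.     0.     0.     1.   ]] [[279.    0.  251.6]
 [  0.  279.  187.3]
 [  0.    0.    1. ]]
```

Emit:
play_rows(xyz=[[-56, -7, 10], [-112, -15, 30], [-168, -22, 50], [-224, -30, 79], [-224, -30, 79], [-224, -30, 79], [-224, -30, 79], [-224, -30, 79], [-224, -30, 79], [-224, -30, 79]], rot=[[0, 0, -0.17], [0, 0, -0.34], [0, 0, -0.52], [0, 0, -0.69], [0, 0, -0.69], [0, 0, -0.69], [0, 0, -0.69], [0, 0, -0.69], [0, 0, -0.69], [0, 0, -0.69]], grip=[0.55, 0.55, 0.55, 0.55, 0.55, 0.55, 0.55, 0.55, 0.55, 0.55])

```text
time_s: 1.75
eef_pos: [0.5497, 0.2124, 0.1715]
eef_rot: [0.0, 0.061, 0.998, 0.0]
wrist_force: [-0.1, -0.9, 0.6]
opening: 0.55
grasp_force: 0.0
```

```bash
cat >> h.py <<'E'
from scipy.spatial.transform import Rotation as R
from bench import readout,vision
def pose():
    o=readout.get_obs();q=o["eef_rot"];T=np.eye(4);T[:3,:3]=R.from_quat([q[1],q[2],q[3],q[0]]).as_matrix();T[:3,3]=o["eef_pos"];return T,o
def go(x,y,z,yaw):
    "shift (mm) and turn to a tool-down pose with tool x at yaw deg"
    T,o=pose();a=np.radians(yaw);c,s=np.cos(a),np.sin(a)
    G=np.array([[c,s,0],[s,-c,0],[0,0,-1]])
    print("go",np.round(T[:3,:3].T@(np.array([x,y,z])-T[:3,3]*1000),1),np.round(R.from_matrix(T[:3,:3].T@G).as_rotvec(),3))
def stat():
    T,o=pose();print("t",round(o["time_s"],2),"pos",np.round(T[:3,3]*1000,1),"yaw",round(float(np.degrees(np.arctan2(T[1,0],T[0,0]))),1),"z",np.round(T[:3,2],3),"M",np.round(o["torque"],3),"F",np.round(o["wrist_force"],1),"j6",np.round([o["q"][5],o["joint_efforts"][5]],4),"op",round(o["opening"],3),round(o["grasp_force"],1))
def look(n="wrist"):
    T,o=pose();c=vision.camera(n)
    return c,(T@c["hand_eye"] if n=="wrist" else c["extrinsics"])
E
python3 - <<'E'
from h import *
stat();c,T=look();cv2.imwrite("pics/w1.png",c["color"][:,:,::-1])
for k in knobs(c,T,(.5014,.1743)):print(k)
go(550.5,211.8,79,173)
E
```

```text
t 1.75 pos [549.7 212.4 171.5] yaw 173.0 z [ 0.  0. -1.] M [-0.032 -0.052 -0.012] F [-0.1 -0.9  0.6] j6 [-1.281   0.0035] op 0.55 0.0
(1319, array([452.1, 138.8,  87.8]), array([452.4, 137.7,  15.4,  38. ,  73.6]), 163.6)
(1205, array([463.4, 224.1,  88.2]), array([463.7, 224. ,  15.5,  38. ,  76.9]), 166.9)
(912, array([537.6, 127.4,  87.7]), array([538.8, 125.8,  15.9,  38.1,  72.6]), 162.9)
(850, array([549. , 212.6,  88.3]), array([550.4, 212.7,  15.6,  37.8,  80.7]), 171.8)
go [-0.9 -0.4 92.5] [ 0.  0. -0.]
```

View pics/w1.png

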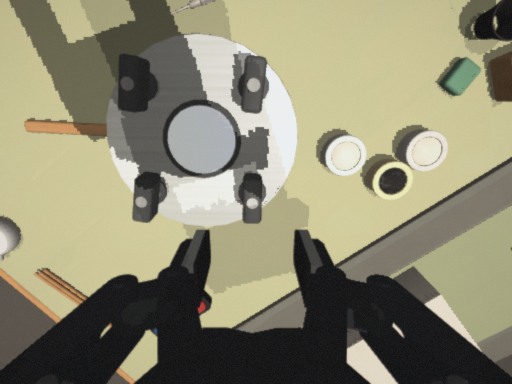

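The wrist view shows all four knobs: (133,82), (255,84), (147,197) and (252,198). Positions agree with the top view to 1 mm. Knob A is first.

Emit:
play_rows(xyz=[[-0.7, 0.2, 40], [-0.7, 0.2, 70], [-0.7, 0.2, 92], [-0.7, 0.2, 92], [-0.7, 0.2, 92], [-0.7, 0.2, 92], [-0.7, 0.2, 92], [-0.7, 0.2, 92], [-0.7, 0.2, 92], [-0.7, 0.2, 92]], rot=[[0, 0, 0.035], [0, 0, 0.035], [0, 0, 0.035], [0, 0, 0.035], [0, 0, 0.035], [0, 0, 0.035], [0, 0, 0.035], [0, 0, 0.035], [0, 0, 0.035], [0, 0, 0.035]], grip=[0.5, 0.5, 0.5, 0.5, 0, 0, 0, 0, 0, 0])

```text
time_s: 3.05
eef_pos: [0.5515, 0.2123, 0.0807]
eef_rot: [0.001, 0.079, 0.997, 0.0]
wrist_force: [-0.7, 0.1, 5.6]
opening: 0.166
grasp_force: 60.9
```

```bash
python3 -c "
from h import *
stat()"
```

```text
t 3.05 pos [551.5 212.3  80.7] yaw 171.0 z [ 0.002  0.    -1.   ] M [-0.005  0.127 -0.036] F [-0.7  0.1  5.6] j6 [-1.2462  0.0026] op 0.166 60.9
```

Emit:
play_rows(xyz=[[0, 0, 0.2], [0, 0, 0.5], [0, 0, 0.8], [0, 0, 1.1], [0, 0, 1.4], [0, 0, 1.7], [0, 0, 1.9], [0, 0, 2.0], [0, 0, 2.0], [0, 0, 2.0]], rot=[[0, 0, 0.1], [0, 0, 0.2], [0, 0, 0.3], [0, 0, 0.4], [0, 0, 0.5], [0, 0, 0.6], [0, 0, 0.7], [0, 0, 0.785], [0, 0, 0.785], [0, 0, 0.785]], grip=[0, 0, 0, 0, 0, 0, 0, 0, 0, 0])

```text
time_s: 4.3
eef_pos: [0.5511, 0.2116, 0.0784]
eef_rot: [0.001, 0.454, 0.891, -0.0]
wrist_force: [-1.5, -3.5, 6.7]
opening: 0.16
grasp_force: 61.1
```

```bash
python3 -c "
from h import *
stat()
look();stat();look();stat()
go(551,212.3,150,126)"
```

```text
t 4.3 pos [551.1 211.6  78.4] yaw 126.0 z [ 0.001 -0.001 -1.   ] M [-0.49   0.298 -0.009] F [-1.5 -3.5  6.7] j6 [-0.4611 -0.0344] op 0.16 61.1
t 4.35 pos [551.1 211.6  78.4] yaw 126.0 z [ 0.001 -0.001 -1.   ] M [-0.462  0.264 -0.034] F [-2.  -3.3  6.9] j6 [-0.4611 -0.0418] op 0.164 61.1
t 4.4 pos [551.1 211.6  78.4] yaw 126.0 z [ 0.001 -0.001 -1.   ] M [-0.456  0.259 -0.034] F [-1.5 -2.9  6.7] j6 [-0.4611 -0.0432] op 0.167 61.1
go [  0.5   0.4 -71.6] [ 0.     0.001 -0.   ]
```

Emit:
play_rows(xyz=[[0, 0, 0], [0, 0, 0], [0, 0, -50], [-1, -31, -52], [-1, -62, -52], [-2, -93, -52], [-2, -123.5, -52], [-2, -123.5, -25], [-2, -123.5, -4], [-2, -123.5, -4]], rot=[[0, 0, 0], [0, 0, 0], [0, 0, 0], [0, 0, -0.16], [0, 0, -0.33], [0, 0, -0.5], [0, 0, -0.653], [0, 0, -0.653], [0, 0, -0.653], [0, 0, -0.653]], grip=[0.5, 0.5, 0.5, 0.5, 0.5, 0.5, 0.5, 0.5, 0.5, 0.5])

```text
time_s: 5.65
eef_pos: [0.4502, 0.1379, 0.0799]
eef_rot: [-0.002, 0.144, 0.99, -0.0]
wrist_force: [-0.5, -0.7, 0.9]
opening: 0.5
grasp_force: 0.0
```

```bash
python3 -c "
from h import *
stat()
go(452.4,137.4,79.5,163.4)"
```

```text
t 5.65 pos [450.2 137.9  79.9] yaw 163.4 z [-0.004 -0.    -1.   ] M [-0.084  0.019 -0.03 ] F [-0.5 -0.7  0.9] j6 [-1.2366e+00 -6.0000e-04] op 0.5 0.0
go [-2.3  0.2  0.4] [-0.001 -0.004 -0.   ]
```

Emit:
play_rows(xyz=[[-1.8, 0.1, 0], [-1.8, 0.1, 0], [-1.8, 0.1, 0], [-1.8, 0.1, 0], [-1.8, 0.1, 0.4], [-1.8, 0.1, 0.8], [-1.8, 0.1, 1.2], [-1.8, 0.1, 1.6], [-1.8, 0.1, 2.0], [-1.8, 0.1, 2.3]], rot=[[0, 0, 0], [0, 0, 0], [0, 0, 0], [0, 0, 0], [0, 0, 0.13], [0, 0, 0.26], [0, 0, 0.39], [0, 0, 0.52], [0, 0, 0.65], [0, 0, 0.785]], grip=[0.4, 0, 0, 0, 0, 0, 0, 0, 0, 0])

```text
time_s: 6.9
eef_pos: [0.4531, 0.1353, 0.08]
eef_rot: [0.0, 0.513, 0.858, -0.002]
wrist_force: [-7.3, -13.6, 11.1]
opening: 0.164
grasp_force: 59.8
```

```bash
python3 -c "
from h import *
stat()
look();look();stat()
go(464,223.7,79.5,166.8)
go(539,125.5,79.5,162.6)"
```

```text
t 6.9 pos [453.1 135.3  80. ] yaw 118.2 z [-0.002 -0.005 -1.   ] M [-2.098  1.065  0.073] F [ -7.3 -13.6  11.1] j6 [-0.4484 -1.3956] op 0.164 59.8
t 7.0 pos [453.1 135.3  80. ] yaw 118.3 z [-0.002 -0.004 -1.   ] M [-2.076  1.051 -0.024] F [ -7.3 -14.1  10.5] j6 [-0.4496  0.9236] op 0.159 59.8
go [72.7 51.5  0.1] [-0.005  0.001 -0.846]
go [-49.3  71.    0.4] [-0.005  0.002 -0.773]
```

Emit:
play_rows(xyz=[[0, 0, 0], [0, 0, 0], [0, 0, -42], [18, 13, -50], [36, 26, -50], [54, 39, -50], [72, 51, -45], [72, 51, -30], [72, 51, -30], [72, 51, -30]], rot=[[0, 0, 0], [0, 0, 0], [0, 0, -0.17], [0, 0, -0.34], [0, 0, -0.51], [0, 0, -0.68], [0, 0, -0.846], [0, 0, -0.846], [0, 0, -0.846], [0, 0, -0.846]], grip=[0.4, 0.4, 0.5, 0.5, 0.5, 0.5, 0.5, 0.5, 0.5, 0.5])

```text
time_s: 8.25
eef_pos: [0.4639, 0.2245, 0.1088]
eef_rot: [-0.0, 0.115, 0.993, -0.0]
wrist_force: [0.9, 0.1, 1.0]
opening: 0.503
grasp_force: 0.0
```

```bash
python3 -c "
from h import *
stat()
c,T=look()
for k in knobs(c,T,(.5014,.1743),.078):print(k)
stat()
go(464,223.7,79.5,166.8)"
```

```text
t 8.25 pos [463.9 224.5 108.8] yaw 166.8 z [-0.001 -0.    -1.   ] M [-0.062 -0.071  0.02 ] F [0.9 0.1 1. ] j6 [-1.1197  0.0164] op 0.503 0.0
(1632, array([460.8, 224.8,  87.7]), array([463.1, 224.2,  15.7,  37.8,  76.7]), 166.5)
(1544, array([450.4, 140.2,  85.3]), array([451.9, 137.9,  15.6,  38.7,  28.2]), 118.1)
(50, array([535.6, 222.4,  79.6]), array([535.9, 222.6,   9.8,   4.2,  86.3]), 93.0)
(746, array([537.5, 129. ,  86.8]), array([538.9, 126.4,  14.7,  37. ,  71.3]), 146.4)
t 8.3 pos [464.2 224.6 109.1] yaw 166.8 z [-0. -0. -1.] M [0.03  0.103 0.013] F [ 0.7 -0.1  0.3] j6 [-1.1199  0.0144] op 0.498 0.0
go [-0.  -0.9 29.6] [-0. -0. -0.]
```

Emit:
play_rows(xyz=[[0, -0.7, 14], [0, -0.7, 28.5], [0, -0.7, 28.5], [0, -0.7, 28.5], [0, -0.7, 28.5], [0, -0.7, 28.5], [0, -0.7, 28.5], [0, -0.7, 28.5], [0, -0.7, 28.5], [0, -0.7, 28.5]], rot=[[0, 0, 0], [0, 0, 0], [0, 0, 0], [0, 0, 0], [0, 0, 0], [0, 0, 0], [0, 0, 0], [0, 0, 0], [0, 0, 0], [0, 0, 0]], grip=[0.5, 0.5, 0.4, 0.2, 0, 0, 0, 0, 0, 0])

```text
time_s: 9.55
eef_pos: [0.4638, 0.2241, 0.0805]
eef_rot: [-0.0, 0.114, 0.993, -0.0]
wrist_force: [-1.6, -5.7, 0.2]
opening: 0.165
grasp_force: 59.6
```

Emit:
play_rows(xyz=[[0, 0, 0.4], [0, 0, 0.8], [0, 0, 1.2], [0, 0, 1.6], [0, 0, 2.0], [0, 0, 2.3], [0, 0, 2.3], [0, 0, 2.3], [0, 0, 2.3], [0, 0, 2.3]], rot=[[0, 0, 0.13], [0, 0, 0.26], [0, 0, 0.39], [0, 0, 0.52], [0, 0, 0.65], [0, 0, 0.785], [0, 0, 0.785], [0, 0, 0.785], [0, 0, 0.785], [0, 0, 0.785]], grip=[0, 0, 0, 0, 0, 0, 0, 0, 0, 0])

```text
time_s: 10.8
eef_pos: [0.4636, 0.2239, 0.0782]
eef_rot: [-0.0, 0.485, 0.874, -0.001]
wrist_force: [-1.2, -6.8, 1.3]
opening: 0.162
grasp_force: 59.6
```

```bash
python3 -c "
from h import *
stat()
go(539,125.6,79.5,162.6)"
```

```text
t 10.8 pos [463.6 223.9  78.2] yaw 121.9 z [-0.001 -0.001 -1.   ] M [-0.992  0.266 -0.076] F [-1.2 -6.8  1.3] j6 [-0.337  -0.0355] op 0.162 59.6
go [-123.3   12.    -1.3] [-0.001  0.    -0.71 ]
```

Emit:
play_rows(xyz=[[0, 0, 0], [0, 0, 0], [0, 0, -45], [-31, 3, -50], [-62, 6, -50], [-93, 9, -50], [-123.3, 12, -45], [-123.3, 12, -30], [-123.3, 12, -30], [-123.3, 12, -30]], rot=[[0, 0, 0], [0, 0, 0], [0, 0, 0], [0, 0, -0.18], [0, 0, -0.36], [0, 0, -0.54], [0, 0, -0.71], [0, 0, -0.71], [0, 0, -0.71], [0, 0, -0.71]], grip=[0.4, 0.4, 0.5, 0.5, 0.5, 0.5, 0.5, 0.5, 0.5, 0.5])

```text
time_s: 12.05
eef_pos: [0.5386, 0.127, 0.108]
eef_rot: [-0.0, 0.151, 0.988, 0.0]
wrist_force: [-0.4, -0.5, 0.8]
opening: 0.496
grasp_force: 0.0
```

```bash
python3 -c "
from h import *
c,T=look()
for k in knobs(c,T,(.5014,.1743),.078):print(k)
stat()
go(539,125.2,80,162.6)"
```

```text
(2972, array([463.2, 222.7,  85.4]), array([464. , 223.7,  16.2,  37.8,  32.8]), 122.2)
(2466, array([452.2, 137.9,  85.7]), array([452.1, 137.2,  15.7,  37.8,  28.3]), 118.3)
(1994, array([548.3, 211.3,  85. ]), array([550.2, 212.2,  16. ,  38. ,  36.8]), 126.6)
(1629, array([536.2, 126.6,  87.5]), array([538.6, 125.8,  15.3,  38. ,  73.2]), 162.9)
(63, array([529. , 106.7,  93.8]), array([531.4, 106.7,   6.3,  22.2,  89.5]), 172.1)
(64, array([542.5, 149.6,  93.8]), array([545.9, 150.5,   6.6,  21.2,  71.8]), 152.4)
t 12.1 pos [538.9 127.  108.3] yaw 162.6 z [-0.  0. -1.] M [ 0.    -0.022 -0.047] F [-0.5  0.2  0.3] j6 [-1.2504  0.0207] op 0.499 0.0
go [-0.7 -1.7 28.3] [ 0. -0.  0.]
```

Knobs A, C and D have each turned 45°. B is next.

Emit:
play_rows(xyz=[[-0.5, -1.5, 14], [-0.5, -1.5, 28], [-0.5, -1.5, 28], [-0.5, -1.5, 28], [-0.5, -1.5, 28], [-0.5, -1.5, 28], [-0.5, -1.5, 28], [-0.5, -1.5, 28], [-0.5, -1.5, 28], [-0.5, -1.5, 28]], rot=[[0, 0, 0], [0, 0, 0], [0, 0, 0], [0, 0, 0], [0, 0, 0], [0, 0, 0], [0, 0, 0], [0, 0, 0], [0, 0, 0], [0, 0, 0]], grip=[0.5, 0.5, 0.4, 0.2, 0, 0, 0, 0, 0, 0])

```text
time_s: 13.35
eef_pos: [0.5395, 0.1253, 0.0803]
eef_rot: [0.0, 0.151, 0.988, 0.001]
wrist_force: [1.9, 5.5, -4.1]
opening: 0.164
grasp_force: 59.8
```

Emit:
play_rows(xyz=[[0, 0, 0.4], [0, 0, 0.8], [0, 0, 1.2], [0, 0, 1.6], [0, 0, 2.0], [0, 0, 2.3], [0, 0, 2.3], [0, 0, 2.3], [0, 0, 2.3], [0, 0, 2.3]], rot=[[0, 0, 0.13], [0, 0, 0.26], [0, 0, 0.39], [0, 0, 0.52], [0, 0, 0.65], [0, 0, 0.785], [0, 0, 0.785], [0, 0, 0.785], [0, 0, 0.785], [0, 0, 0.785]], grip=[0, 0, 0, 0, 0, 0, 0, 0, 0, 0])

```text
time_s: 14.6
eef_pos: [0.5391, 0.1248, 0.0779]
eef_rot: [-0.0, 0.517, 0.856, 0.0]
wrist_force: [-2.8, 5.6, 0.2]
opening: 0.167
grasp_force: 60.3
```

```bash
python3 -c "
from h import *
stat()
go(550.6,211.9,77.5,126.3)"
```

```text
t 14.6 pos [539.1 124.8  77.9] yaw 117.7 z [-0.  0. -1.] M [0.812 0.301 0.039] F [-2.8  5.6  0.2] j6 [-0.4704  0.0175] op 0.167 60.3
go [71.8 50.6  0.5] [-0.    -0.001 -0.151]
```

Emit:
play_rows(xyz=[[0, 0, 0], [0, 0, 0], [0, 0, -45], [24, 17, -50], [48, 34, -50], [71.8, 50.6, -45], [71.8, 50.6, -30], [71.8, 50.6, -30], [71.8, 50.6, -30], [71.8, 50.6, -30]], rot=[[0, 0, 0], [0, 0, 0], [0, 0, 0], [0, 0, -0.07], [0, 0, -0.151], [0, 0, -0.151], [0, 0, -0.151], [0, 0, -0.151], [0, 0, -0.151], [0, 0, -0.151]], grip=[0.4, 0.4, 0.5, 0.5, 0.5, 0.5, 0.5, 0.5, 0.5, 0.5])

```text
time_s: 15.85
eef_pos: [0.5513, 0.2109, 0.1083]
eef_rot: [0.0, 0.452, 0.892, 0.0]
wrist_force: [-0.6, 0.7, 0.4]
opening: 0.497
grasp_force: 0.0
```

```bash
python3 -c "
from h import *
c,T=look()
for k in knobs(c,T,(.5014,.1743),.078):print(k)
stat()
go(550.6,211.8,78,126.3)"
```

```text
(2341, array([464.7, 225.9,  85.5]), array([464.2, 224.4,  15.3,  38. ,  31.5]), 122.1)
(1561, array([549. , 214.8,  85.8]), array([550.3, 213. ,  15.4,  37.6,  35.7]), 126.3)
(1929, array([453.1, 140.7,  84.7]), array([452.4, 137.6,  16.6,  38.4,  28.8]), 119.7)
(58, array([532.1, 200.2,  94. ]), array([533.5, 199.1,   6.2,  21.9,  52.9]), 133.8)
(60, array([567.8, 226.5,  94. ]), array([568.1, 225.1,   6.3,  21.3,  17.8]), 117.4)
(160, array([542.1, 114.7,  86.2]), array([541.2, 115. ,   8.1,  15.2,  31. ]), 107.7)
t 15.9 pos [551.3 211.  108.4] yaw 126.2 z [ 0.001  0.    -1.   ] M [-0.029 -0.011 -0.018] F [ 0.  -0.  -0.9] j6 [-0.4673 -0.0027] op 0.499 0.0
go [ 1.  -0.1 30.4] [ 0.001  0.    -0.001]
```

Emit:
play_rows(xyz=[[0.5, -0.1, 15], [0.5, -0.1, 30], [0.5, -0.1, 30], [0.5, -0.1, 30], [0.5, -0.1, 30], [0.5, -0.1, 30], [0.5, -0.1, 30], [0.5, -0.1, 30], [0.5, -0.1, 30], [0.5, -0.1, 30]], rot=[[0, 0, 0], [0, 0, 0], [0, 0, 0], [0, 0, 0], [0, 0, 0], [0, 0, 0], [0, 0, 0], [0, 0, 0], [0, 0, 0], [0, 0, 0]], grip=[0.5, 0.5, 0.4, 0.2, 0, 0, 0, 0, 0, 0])

```text
time_s: 17.15
eef_pos: [0.5506, 0.2121, 0.078]
eef_rot: [0.0, 0.452, 0.892, 0.0]
wrist_force: [1.3, 1.6, -4.0]
opening: 0.168
grasp_force: 59.7
```

```bash
cat >> h.py <<'E'
def tq(n=4):
    stat();M=[];J=[]
    for i in range(n):
        o=readout.get_obs();M.append(o["torque"][2]);J.append(o["joint_efforts"][5])
        if i<n-1: vision.camera("wrist")
    print("Mz %.3f  J6"%np.mean(M),np.round(J,4))
E
python3 -c "
from h import *
tq()"
```

```text
t 17.15 pos [550.6 212.1  78. ] yaw 126.3 z [ 0.  0. -1.] M [ 0.332 -0.281  0.04 ] F [ 1.3  1.6 -4. ] j6 [-0.4665  0.0274] op 0.168 59.7
Mz 0.020  J6 [0.0274 0.0274 0.0273 0.0274]
```

Emit:
play_rows(xyz=[[0, 0, 0.3], [0, 0, 0.5], [0, 0, 0.5], [0, 0, 0.5], [0, 0, 0.5], [0, 0, 0.5], [0, 0, 0.5], [0, 0, 0.5], [0, 0, 0.5], [0, 0, 0.5]], rot=[[0, 0, 0.06], [0, 0, 0.12], [0, 0, 0.18], [0, 0, 0.18], [0, 0, 0.18], [0, 0, 0.18], [0, 0, 0.18], [0, 0, 0.18], [0, 0, 0.18], [0, 0, 0.18]], grip=[0, 0, 0, 0, 0, 0, 0, 0, 0, 0])

```text
time_s: 18.55
eef_pos: [0.5506, 0.212, 0.0775]
eef_rot: [0.0, 0.53, 0.848, 0.0]
wrist_force: [1.8, 3.4, -2.1]
opening: 0.161
grasp_force: 59.9
```

```bash
python3 -c "
from h import *
tq()"
```

```text
t 18.55 pos [550.6 212.   77.5] yaw 116.0 z [ 0.  0. -1.] M [ 0.4   -0.23   0.029] F [ 1.8  3.4 -2.1] j6 [-0.2865  0.02  ] op 0.161 59.9
Mz 0.038  J6 [0.02   0.0209 0.0215 0.022 ]
```

Emit:
play_rows(xyz=[[0, 0, 0.3], [0, 0, 0.5], [0, 0, 0.6], [0, 0, 0.6], [0, 0, 0.6], [0, 0, 0.6], [0, 0, 0.6], [0, 0, 0.6], [0, 0, 0.6], [0, 0, 0.6]], rot=[[0, 0, 0.06], [0, 0, 0.12], [0, 0, 0.18], [0, 0, 0.2], [0, 0, 0.2], [0, 0, 0.2], [0, 0, 0.2], [0, 0, 0.2], [0, 0, 0.2], [0, 0, 0.2]], grip=[0, 0, 0, 0, 0, 0, 0, 0, 0, 0])

```text
time_s: 19.95
eef_pos: [0.5505, 0.212, 0.0768]
eef_rot: [-0.0, 0.612, 0.791, -0.0]
wrist_force: [0.3, 3.4, -0.9]
opening: 0.166
grasp_force: 60.1
```

```bash
python3 -c "
from h import *
tq()"
```

```text
t 19.95 pos [550.5 212.   76.8] yaw 104.5 z [-0. -0. -1.] M [ 0.393 -0.085  0.018] F [ 0.3  3.4 -0.9] j6 [-0.0865  0.0226] op 0.166 60.1
Mz 0.007  J6 [0.0226 0.0234 0.024  0.0246]
```

Emit:
play_rows(xyz=[[0, 0, 0.3], [0, 0, 0.5], [0, 0, 0.6], [0, 0, 0.6], [0, 0, 0.6], [0, 0, 0.6], [0, 0, 0.6], [0, 0, 0.6], [0, 0, 0.6], [0, 0, 0.6]], rot=[[0, 0, 0.06], [0, 0, 0.12], [0, 0, 0.18], [0, 0, 0.2], [0, 0, 0.2], [0, 0, 0.2], [0, 0, 0.2], [0, 0, 0.2], [0, 0, 0.2], [0, 0, 0.2]], grip=[0, 0, 0, 0, 0, 0, 0, 0, 0, 0])

```text
time_s: 21.35
eef_pos: [0.5504, 0.212, 0.0763]
eef_rot: [-0.0, 0.688, 0.726, -0.0]
wrist_force: [-3.0, 1.5, 5.4]
opening: 0.163
grasp_force: 60.9
```

```bash
python3 -c "
from h import *
tq()"
```

```text
t 21.35 pos [550.4 212.   76.3] yaw 93.0 z [-0. -0. -1.] M [0.36  0.561 0.106] F [-3.   1.5  5.4] j6 [0.1134 0.083 ] op 0.163 60.9
Mz 0.088  J6 [0.083  0.0831 0.0831 0.0831]
```

Emit:
play_rows(xyz=[[0, 0, 0], [0, 0, 0], [0, 0, 0], [0, 0, 0], [0, 0, 0], [0, 0, 0], [0, 0, 0], [0, 0, 0], [0, 0, 0], [0, 0, 0]], rot=[[0, 0, 0.04], [0, 0, 0.08], [0, 0, 0.08], [0, 0, 0.08], [0, 0, 0.08], [0, 0, 0.08], [0, 0, 0.08], [0, 0, 0.08], [0, 0, 0.08], [0, 0, 0.08]], grip=[0, 0, 0, 0, 0, 0, 0, 0, 0, 0])

```text
time_s: 22.75
eef_pos: [0.5504, 0.212, 0.0762]
eef_rot: [-0.0, 0.716, 0.698, -0.0]
wrist_force: [-3.3, 2.8, 5.9]
opening: 0.166
grasp_force: 61.1
```

```bash
python3 -c "
from h import *
tq()"
```

```text
t 22.75 pos [550.4 212.   76.2] yaw 88.5 z [-0.  0. -1.] M [0.297 0.543 0.081] F [-3.3  2.8  5.9] j6 [0.1929 0.091 ] op 0.166 61.1
Mz 0.078  J6 [0.091 0.091 0.091 0.091]
```

Emit:
play_rows(xyz=[[0, 0, 0.1], [0, 0, 0.2], [0, 0, 0.2], [0, 0, 0.2], [0, 0, 0.2], [0, 0, 0.2], [0, 0, 0.2], [0, 0, 0.2], [0, 0, 0.2], [0, 0, 0.2]], rot=[[0, 0, 0.05], [0, 0, 0.1], [0, 0, 0.1], [0, 0, 0.1], [0, 0, 0.1], [0, 0, 0.1], [0, 0, 0.1], [0, 0, 0.1], [0, 0, 0.1], [0, 0, 0.1]], grip=[0, 0, 0, 0, 0, 0, 0, 0, 0, 0])

```text
time_s: 24.15
eef_pos: [0.5503, 0.212, 0.0761]
eef_rot: [-0.0, 0.75, 0.661, -0.0]
wrist_force: [-3.6, 1.3, 5.1]
opening: 0.164
grasp_force: 61.2
```

```bash
python3 -c "
from h import *
tq()"
```

```text
t 24.15 pos [550.3 212.   76.1] yaw 82.8 z [-0. -0. -1.] M [0.313 0.591 0.142] F [-3.6  1.3  5.1] j6 [0.2928 0.1376] op 0.164 61.2
Mz 0.155  J6 [0.1376 0.1376 0.1376 0.1376]
```

Emit:
play_rows(xyz=[[0, 0, 0.1], [0, 0, 0.2], [0, 0, 0.2], [0, 0, 0.2], [0, 0, 0.2], [0, 0, 0.2], [0, 0, 0.2], [0, 0, 0.2], [0, 0, 0.2], [0, 0, 0.2]], rot=[[0, 0, 0.04], [0, 0, 0.08], [0, 0, 0.08], [0, 0, 0.08], [0, 0, 0.08], [0, 0, 0.08], [0, 0, 0.08], [0, 0, 0.08], [0, 0, 0.08], [0, 0, 0.08]], grip=[0, 0, 0, 0, 0, 0, 0, 0, 0, 0])

```text
time_s: 25.55
eef_pos: [0.5503, 0.212, 0.0759]
eef_rot: [-0.0, 0.776, 0.631, -0.0]
wrist_force: [-4.1, 1.9, 7.2]
opening: 0.164
grasp_force: 61.4
```

```bash
python3 -c "
from h import *
tq()
go(452.6,137.4,108,118.5)"
```

```text
t 25.55 pos [550.3 212.   75.9] yaw 78.2 z [-0. -0. -1.] M [0.329 0.649 0.186] F [-4.1  1.9  7.2] j6 [0.3727 0.1948] op 0.164 61.4
Mz 0.179  J6 [0.1948 0.1948 0.1948 0.1948]
go [-93.  -80.4 -32. ] [-0.     0.    -0.704]
```

Emit:
play_rows(xyz=[[0, 0, 0], [0, 0, 0], [0, 0, -45], [-23, -20, -50], [-46, -40, -50], [-70, -60, -50], [-93, -80.4, -45], [-93, -80.4, -32], [-93, -80.4, -32], [-93, -80.4, -32]], rot=[[0, 0, 0], [0, 0, 0], [0, 0, 0], [0, 0, -0.17], [0, 0, -0.35], [0, 0, -0.53], [0, 0, -0.704], [0, 0, -0.704], [0, 0, -0.704], [0, 0, -0.704]], grip=[0.4, 0.4, 0.5, 0.5, 0.5, 0.5, 0.5, 0.5, 0.5, 0.5])

```text
time_s: 26.95
eef_pos: [0.4536, 0.1377, 0.1079]
eef_rot: [0.0, 0.512, 0.859, 0.0]
wrist_force: [0.7, -0.8, 0.1]
opening: 0.5
grasp_force: 0.0
```

```bash
python3 -c "
from h import *
c,T=look()
for k in knobs(c,T,(.5014,.1743),.078):print(k)
stat()
go(452.6,137.2,78,118.5)"
```

```text
(2399, array([462. , 224.2,  85.4]), array([463.6, 224.1,  16.3,  38. ,  31.5]), 121.8)
(1980, array([548. , 213. ,  83.3]), array([549.9, 212.7,  38.2,  16.3,  80.2]), 80.0)
(1555, array([450.9, 139.6,  85.5]), array([451.6, 138. ,  15.4,  37.7,  28.6]), 118.5)
(67, array([432.9, 129.7,  93.7]), array([434.4, 128.4,   6.4,  22.3,  45.1]), 127.2)
(66, array([472.1, 150.7,  93.8]), array([472.2, 149.3,   6.7,  21.7,   9.8]), 110.3)
(30, array([542.1, 108.9,  85.3]), array([542.5, 109.2,   5. ,   4.3,  37.3]), 175.4)
t 27.0 pos [453.6 137.8 108. ] yaw 118.4 z [ 0.001  0.    -1.   ] M [ 0.064 -0.039  0.033] F [ 0.5 -0.1  0.3] j6 [-0.4527  0.0193] op 0.5 0.0
go [-0.  -1.2 30. ] [ 0.001  0.    -0.001]
```

Emit:
play_rows(xyz=[[0, -1.0, 15], [0, -1.0, 30], [0, -1.0, 30], [0, -1.0, 30], [0, -1.0, 30], [0, -1.0, 30], [0, -1.0, 30], [0, -1.0, 30], [0, -1.0, 30], [0, -1.0, 30]], rot=[[0, 0, 0], [0, 0, 0], [0, 0, 0], [0, 0, 0], [0, 0, 0], [0, 0, 0], [0, 0, 0], [0, 0, 0], [0, 0, 0], [0, 0, 0]], grip=[0.5, 0.5, 0.4, 0.2, 0, 0, 0, 0, 0, 0])

```text
time_s: 28.25
eef_pos: [0.4519, 0.1371, 0.0779]
eef_rot: [0.0, 0.511, 0.859, 0.0]
wrist_force: [1.4, 1.3, -2.0]
opening: 0.166
grasp_force: 59.4
```

Emit:
play_rows(xyz=[[0, 0, 0.2], [0, 0, 0.4], [0, 0, 0.7], [0, 0, 1.0], [0, 0, 1.1], [0, 0, 1.1], [0, 0, 1.1], [0, 0, 1.1], [0, 0, 1.1], [0, 0, 1.1]], rot=[[0, 0, 0.08], [0, 0, 0.16], [0, 0, 0.24], [0, 0, 0.32], [0, 0, 0.4], [0, 0, 0.4], [0, 0, 0.4], [0, 0, 0.4], [0, 0, 0.4], [0, 0, 0.4]], grip=[0, 0, 0, 0, 0, 0, 0, 0, 0, 0])

```text
time_s: 29.5
eef_pos: [0.4518, 0.137, 0.0768]
eef_rot: [0.0, 0.672, 0.741, 0.0]
wrist_force: [-0.8, 2.1, 1.8]
opening: 0.164
grasp_force: 60.1
```

```bash
python3 -c "
from h import *
tq(3)"
```

```text
t 29.5 pos [451.8 137.   76.8] yaw 95.6 z [ 0.  0. -1.] M [0.218 0.194 0.079] F [-0.8  2.1  1.8] j6 [-0.055  0.061] op 0.164 60.1
Mz 0.071  J6 [0.061  0.0617 0.0623]
```

Emit:
play_rows(xyz=[[0, 0, 0.1], [0, 0, 0.2], [0, 0, 0.3], [0, 0, 0.3], [0, 0, 0.3], [0, 0, 0.3], [0, 0, 0.3], [0, 0, 0.3], [0, 0, 0.3], [0, 0, 0.3]], rot=[[0, 0, 0.05], [0, 0, 0.1], [0, 0, 0.12], [0, 0, 0.12], [0, 0, 0.12], [0, 0, 0.12], [0, 0, 0.12], [0, 0, 0.12], [0, 0, 0.12], [0, 0, 0.12]], grip=[0, 0, 0, 0, 0, 0, 0, 0, 0, 0])

```text
time_s: 30.85
eef_pos: [0.4519, 0.137, 0.0766]
eef_rot: [0.0, 0.715, 0.699, 0.0]
wrist_force: [-3.1, 1.8, 5.5]
opening: 0.164
grasp_force: 60.6
```

```bash
python3 -c "
from h import *
tq(3)"
```

```text
t 30.85 pos [451.9 137.   76.6] yaw 88.7 z [ 0. -0. -1.] M [0.19  0.305 0.113] F [-3.1  1.8  5.5] j6 [0.0647 0.1488] op 0.164 60.6
Mz 0.141  J6 [0.1488 0.1488 0.1488]
```

Emit:
play_rows(xyz=[[0, 0, 0.1], [0, 0, 0.1], [0, 0, 0.1], [0, 0, 0.1], [0, 0, 0.1], [0, 0, 0.1], [0, 0, 0.1], [0, 0, 0.1], [0, 0, 0.1], [0, 0, 0.1]], rot=[[0, 0, 0.03], [0, 0, 0.065], [0, 0, 0.065], [0, 0, 0.065], [0, 0, 0.065], [0, 0, 0.065], [0, 0, 0.065], [0, 0, 0.065], [0, 0, 0.065], [0, 0, 0.065]], grip=[0, 0, 0, 0, 0, 0, 0, 0, 0, 0])

```text
time_s: 32.2
eef_pos: [0.4518, 0.137, 0.0765]
eef_rot: [0.0, 0.737, 0.676, 0.0]
wrist_force: [-2.4, 0.6, 5.7]
opening: 0.161
grasp_force: 60.7
```

```bash
python3 -c "
from h import *
tq(3)
go(463.8,223.8,108,122)"
```

```text
t 32.2 pos [451.8 137.   76.5] yaw 85.0 z [ 0. -0. -1.] M [0.14  0.417 0.125] F [-2.4  0.6  5.7] j6 [0.1297 0.1503] op 0.161 60.7
Mz 0.154  J6 [0.1503 0.1504 0.1504]
go [ 87.5   4.4 -31.5] [-0.     0.    -0.646]
```

Emit:
play_rows(xyz=[[0, 0, 0.1], [0, 0, 0.1], [0, 0, 0.1], [0, 0, 0.1], [0, 0, 0.1], [0, 0, 0.1], [0, 0, 0.1], [0, 0, 0.1], [0, 0, 0.1], [0, 0, 0.1]], rot=[[0, 0, 0.03], [0, 0, 0.05], [0, 0, 0.05], [0, 0, 0.05], [0, 0, 0.05], [0, 0, 0.05], [0, 0, 0.05], [0, 0, 0.05], [0, 0, 0.05], [0, 0, 0.05]], grip=[0, 0, 0, 0, 0, 0, 0, 0, 0, 0])

```text
time_s: 33.55
eef_pos: [0.4519, 0.137, 0.0765]
eef_rot: [0.0, 0.754, 0.657, -0.0]
wrist_force: [-2.5, 1.1, 5.2]
opening: 0.162
grasp_force: 60.8
```

```bash
python3 -c "
from h import *
tq(3)
go(463.8,223.8,108,122)"
```

```text
t 33.55 pos [451.9 137.   76.5] yaw 82.1 z [ 0. -0. -1.] M [0.175 0.419 0.25 ] F [-2.5  1.1  5.2] j6 [0.1796 0.2216] op 0.162 60.8
Mz 0.242  J6 [0.2216 0.2216 0.2216]
go [ 87.6  -0.  -31.5] [-0.     0.    -0.696]
```

Emit:
play_rows(xyz=[[0, 0, 0], [0, 0, 0], [0, 0, -45], [29, 0, -50], [58, 0, -50], [87.6, 0, -50], [87.6, 0, -45], [87.6, 0, -31.5], [87.6, 0, -31.5], [87.6, 0, -31.5]], rot=[[0, 0, 0], [0, 0, 0], [0, 0, 0], [0, 0, -0.17], [0, 0, -0.35], [0, 0, -0.53], [0, 0, -0.696], [0, 0, -0.696], [0, 0, -0.696], [0, 0, -0.696]], grip=[0.4, 0.4, 0.5, 0.5, 0.5, 0.5, 0.5, 0.5, 0.5, 0.5])

```text
time_s: 34.9
eef_pos: [0.4638, 0.2234, 0.1075]
eef_rot: [-0.0, 0.486, 0.874, -0.0]
wrist_force: [0.9, 0.2, 0.4]
opening: 0.502
grasp_force: 0.0
```

```bash
python3 -c "
from h import *
c,T=look()
for k in knobs(c,T,(.5014,.1743),.078):print(k)
stat()
go(463.7,223.7,78,122)"
```

```text
(1578, array([462.3, 226.4,  85.6]), array([463.3, 224.8,  15.6,  37.5,  32.1]), 121.5)
(73, array([443.1, 214.7,  93.5]), array([445. , 213. ,   6.3,  22.1,  49.1]), 131.4)
(77, array([481.4, 238. ,  93.6]), array([481.9, 236. ,   5.9,  22.2,  15.2]), 112.5)
(197, array([447.9, 126.3,  84.6]), array([447.2, 125.2,   9.4,  18. ,  25.7]), 111.0)
(25, array([552.8, 198.8,  84.4]), array([552.6, 198.3,   5. ,   4.9,  88.1]), 147.8)
t 34.95 pos [464.1 223.5 107.8] yaw 121.9 z [ 0. -0. -1.] M [-0.016 -0.022  0.001] F [ 0.5 -0.2 -0.1] j6 [-0.338   0.0238] op 0.5 0.0
go [ 0.4 -0.2 29.8] [ 0.     0.    -0.002]
```

Emit:
play_rows(xyz=[[0.2, 0, 15], [0.2, 0, 29.5], [0.2, 0, 29.5], [0.2, 0, 29.5], [0.2, 0, 29.5], [0.2, 0, 29.5], [0.2, 0, 29.5], [0.2, 0, 29.5], [0.2, 0, 29.5], [0.2, 0, 29.5]], rot=[[0, 0, 0], [0, 0, 0], [0, 0, 0], [0, 0, 0], [0, 0, 0], [0, 0, 0], [0, 0, 0], [0, 0, 0], [0, 0, 0], [0, 0, 0]], grip=[0.5, 0.5, 0.4, 0.2, 0, 0, 0, 0, 0, 0])

```text
time_s: 36.2
eef_pos: [0.4636, 0.2239, 0.0782]
eef_rot: [-0.0, 0.485, 0.875, -0.0]
wrist_force: [-2.7, -2.2, 0.8]
opening: 0.164
grasp_force: 59.6
```

Emit:
play_rows(xyz=[[0, 0, 0.2], [0, 0, 0.4], [0, 0, 0.7], [0, 0, 1.0], [0, 0, 1.2], [0, 0, 1.2], [0, 0, 1.2], [0, 0, 1.2], [0, 0, 1.2], [0, 0, 1.2]], rot=[[0, 0, 0.08], [0, 0, 0.16], [0, 0, 0.24], [0, 0, 0.32], [0, 0, 0.4], [0, 0, 0.4], [0, 0, 0.4], [0, 0, 0.4], [0, 0, 0.4], [0, 0, 0.4]], grip=[0, 0, 0, 0, 0, 0, 0, 0, 0, 0])

```text
time_s: 37.45
eef_pos: [0.4636, 0.2239, 0.077]
eef_rot: [-0.0, 0.649, 0.761, -0.0]
wrist_force: [-3.9, -3.3, 2.4]
opening: 0.163
grasp_force: 59.9
```

```bash
python3 -c "
from h import *
tq(3)"
```

```text
t 37.45 pos [463.6 223.9  77. ] yaw 99.1 z [-0. -0. -1.] M [-0.394  0.699  0.011] F [-3.9 -3.3  2.4] j6 [0.0605 0.0035] op 0.163 59.9
Mz 0.000  J6 [0.0035 0.0036 0.0036]
```

Emit:
play_rows(xyz=[[0, 0, 0.1], [0, 0, 0.3], [0, 0, 0.4], [0, 0, 0.4], [0, 0, 0.4], [0, 0, 0.4], [0, 0, 0.4], [0, 0, 0.4], [0, 0, 0.4], [0, 0, 0.4]], rot=[[0, 0, 0.05], [0, 0, 0.1], [0, 0, 0.15], [0, 0, 0.15], [0, 0, 0.15], [0, 0, 0.15], [0, 0, 0.15], [0, 0, 0.15], [0, 0, 0.15], [0, 0, 0.15]], grip=[0, 0, 0, 0, 0, 0, 0, 0, 0, 0])

```text
time_s: 38.8
eef_pos: [0.4635, 0.2238, 0.0768]
eef_rot: [-0.0, 0.704, 0.71, -0.0]
wrist_force: [-6.2, -2.2, 5.6]
opening: 0.161
grasp_force: 60.3
```

```bash
python3 -c "
from h import *
tq(3)"
```

```text
t 38.8 pos [463.5 223.8  76.8] yaw 90.5 z [-0.001 -0.    -1.   ] M [-0.476  0.861 -0.017] F [-6.2 -2.2  5.6] j6 [0.2104 0.027 ] op 0.161 60.3
Mz 0.000  J6 [0.027  0.0271 0.0271]
```

Emit:
play_rows(xyz=[[0, 0, 0.1], [0, 0, 0.2], [0, 0, 0.2], [0, 0, 0.2], [0, 0, 0.2], [0, 0, 0.2], [0, 0, 0.2], [0, 0, 0.2], [0, 0, 0.2], [0, 0, 0.2]], rot=[[0, 0, 0.05], [0, 0, 0.1], [0, 0, 0.1], [0, 0, 0.1], [0, 0, 0.1], [0, 0, 0.1], [0, 0, 0.1], [0, 0, 0.1], [0, 0, 0.1], [0, 0, 0.1]], grip=[0, 0, 0, 0, 0, 0, 0, 0, 0, 0])

```text
time_s: 40.15
eef_pos: [0.4635, 0.2239, 0.0767]
eef_rot: [-0.0, 0.739, 0.674, -0.0]
wrist_force: [-5.7, -3.6, 5.5]
opening: 0.165
grasp_force: 60.5
```

```bash
python3 -c "
from h import *
tq(3)"
```

```text
t 40.15 pos [463.5 223.9  76.7] yaw 84.8 z [-0.001 -0.    -1.   ] M [-0.557  0.899  0.097] F [-5.7 -3.6  5.5] j6 [0.3103 0.1025] op 0.165 60.5
Mz 0.107  J6 [0.1025 0.1025 0.1025]
```

Emit:
play_rows(xyz=[[0, 0, 0.1], [0, 0, 0.1], [0, 0, 0.1], [0, 0, 0.1], [0, 0, 0.1], [0, 0, 0.1], [0, 0, 0.1], [0, 0, 0.1], [0, 0, 0.1], [0, 0, 0.1]], rot=[[0, 0, 0.03], [0, 0, 0.06], [0, 0, 0.06], [0, 0, 0.06], [0, 0, 0.06], [0, 0, 0.06], [0, 0, 0.06], [0, 0, 0.06], [0, 0, 0.06], [0, 0, 0.06]], grip=[0, 0, 0, 0, 0, 0, 0, 0, 0, 0])

```text
time_s: 41.5
eef_pos: [0.4635, 0.2239, 0.0765]
eef_rot: [-0.0, 0.758, 0.652, -0.0]
wrist_force: [-5.3, -3.7, 6.0]
opening: 0.163
grasp_force: 60.5
```

```bash
python3 -c "
from h import *
tq(3)
go(539,125.1,108,118)"
```

```text
t 41.5 pos [463.5 223.9  76.5] yaw 81.4 z [-0.001 -0.    -1.   ] M [-0.487  0.913  0.084] F [-5.3 -3.7  6. ] j6 [0.3702 0.1593] op 0.163 60.5
Mz 0.149  J6 [0.1593 0.1593 0.1593]
go [-86.3  89.5 -31.4] [-0.001  0.    -0.64 ]
```

Emit:
play_rows(xyz=[[0, 0, 0], [0, 0, 0], [0, 0, -45], [-22, 22, -50], [-44, 45, -50], [-66, 68, -50], [-86.3, 89.5, -45], [-86.3, 89.5, -31.4], [-86.3, 89.5, -31.4], [-86.3, 89.5, -31.4]], rot=[[0, 0, 0], [0, 0, 0], [0, 0, 0], [0, 0, -0.16], [0, 0, -0.32], [0, 0, -0.48], [0, 0, -0.64], [0, 0, -0.64], [0, 0, -0.64], [0, 0, -0.64]], grip=[0.4, 0.4, 0.5, 0.5, 0.5, 0.5, 0.5, 0.5, 0.5, 0.5])

```text
time_s: 42.85
eef_pos: [0.5385, 0.1259, 0.1075]
eef_rot: [-0.0, 0.515, 0.857, -0.0]
wrist_force: [0.2, 0.1, -0.2]
opening: 0.497
grasp_force: 0.0
```

```bash
python3 -c "
from h import *
c,T=look()
for k in knobs(c,T,(.5014,.1743),.078):print(k)
stat()
go(539,125.2,78,118)"
```

```text
(1526, array([464.3, 214.8,  83.8]), array([462.9, 217.6,  25. ,  15.9,  83.6]), 61.1)
(2288, array([549.4, 212.8,  83.9]), array([550.5, 212.5,  38. ,  16. ,  79.7]), 80.0)
(2076, array([453.4, 139. ,  84.1]), array([452.4, 137.7,  37.7,  16.4,  84.4]), 83.7)
(1574, array([537.8, 127.9,  85.4]), array([538.7, 126.4,  15.4,  38.2,  27.6]), 117.6)
(75, array([517.7, 118.1,  93.7]), array([518.9, 117.1,   6.2,  21.2,  46.3]), 126.6)
(74, array([557. , 139.5,  93.6]), array([557.3, 137.5,   6. ,  21.9,  11.2]), 108.3)
t 42.9 pos [538.8 125.9 107.8] yaw 118.0 z [ 0.  0. -1.] M [-0.001 -0.04  -0.011] F [-0.5 -1.1  0.6] j6 [-0.4734  0.0186] op 0.5 0.0
go [-0.7 -0.2 29.8] [ 0. -0. -0.]
```

Emit:
play_rows(xyz=[[-0.3, 0, 15], [-0.3, 0, 29.5], [-0.3, 0, 29.5], [-0.3, 0, 29.5], [-0.3, 0, 29.5], [-0.3, 0, 29.5], [-0.3, 0, 29.5], [-0.3, 0, 29.5], [-0.3, 0, 29.5], [-0.3, 0, 29.5]], rot=[[0, 0, 0], [0, 0, 0], [0, 0, 0], [0, 0, 0], [0, 0, 0], [0, 0, 0], [0, 0, 0], [0, 0, 0], [0, 0, 0], [0, 0, 0]], grip=[0.5, 0.5, 0.4, 0.2, 0, 0, 0, 0, 0, 0])

```text
time_s: 44.15
eef_pos: [0.5392, 0.1248, 0.0782]
eef_rot: [-0.0, 0.515, 0.857, -0.0]
wrist_force: [-1.9, -0.4, 0.9]
opening: 0.162
grasp_force: 59.6
```

Emit:
play_rows(xyz=[[0, 0, 0.2], [0, 0, 0.4], [0, 0, 0.7], [0, 0, 1.0], [0, 0, 1.2], [0, 0, 1.2], [0, 0, 1.2], [0, 0, 1.2], [0, 0, 1.2], [0, 0, 1.2]], rot=[[0, 0, 0.08], [0, 0, 0.16], [0, 0, 0.24], [0, 0, 0.32], [0, 0, 0.4], [0, 0, 0.4], [0, 0, 0.4], [0, 0, 0.4], [0, 0, 0.4], [0, 0, 0.4]], grip=[0, 0, 0, 0, 0, 0, 0, 0, 0, 0])

```text
time_s: 45.4
eef_pos: [0.5389, 0.1247, 0.0772]
eef_rot: [-0.0, 0.675, 0.738, -0.0]
wrist_force: [-4.0, -2.1, 3.8]
opening: 0.166
grasp_force: 60.3
```

```bash
python3 -c "
from h import *
tq(3)"
```

```text
t 45.4 pos [538.9 124.7  77.2] yaw 95.2 z [-0.001 -0.    -1.   ] M [-0.285  0.762 -0.094] F [-4.  -2.1  3.8] j6 [-0.0769 -0.0433] op 0.166 60.3
Mz -0.034  J6 [-0.0433 -0.0433 -0.0433]
```

Emit:
play_rows(xyz=[[0, 0, 0.1], [0, 0, 0.3], [0, 0, 0.3], [0, 0, 0.3], [0, 0, 0.3], [0, 0, 0.3], [0, 0, 0.3], [0, 0, 0.3], [0, 0, 0.3], [0, 0, 0.3]], rot=[[0, 0, 0.05], [0, 0, 0.1], [0, 0, 0.12], [0, 0, 0.12], [0, 0, 0.12], [0, 0, 0.12], [0, 0, 0.12], [0, 0, 0.12], [0, 0, 0.12], [0, 0, 0.12]], grip=[0, 0, 0, 0, 0, 0, 0, 0, 0, 0])

```text
time_s: 46.75
eef_pos: [0.5388, 0.1247, 0.077]
eef_rot: [-0.0, 0.717, 0.697, -0.001]
wrist_force: [-5.9, -2.6, 6.1]
opening: 0.166
grasp_force: 60.5
```

```bash
python3 -c "
from h import *
tq(3)"
```

```text
t 46.75 pos [538.8 124.7  77. ] yaw 88.3 z [-0.001 -0.    -1.   ] M [-0.269  0.924  0.08 ] F [-5.9 -2.6  6.1] j6 [0.0429 0.1019] op 0.166 60.5
Mz 0.086  J6 [0.1019 0.1019 0.1019]
```

Emit:
play_rows(xyz=[[0, 0, 0.1], [0, 0, 0.1], [0, 0, 0.1], [0, 0, 0.1], [0, 0, 0.1], [0, 0, 0.1], [0, 0, 0.1], [0, 0, 0.1], [0, 0, 0.1], [0, 0, 0.1]], rot=[[0, 0, 0.03], [0, 0, 0.06], [0, 0, 0.06], [0, 0, 0.06], [0, 0, 0.06], [0, 0, 0.06], [0, 0, 0.06], [0, 0, 0.06], [0, 0, 0.06], [0, 0, 0.06]], grip=[0, 0, 0, 0, 0, 0, 0, 0, 0, 0])

```text
time_s: 48.1
eef_pos: [0.5388, 0.1247, 0.0769]
eef_rot: [-0.0, 0.738, 0.675, -0.001]
wrist_force: [-6.7, -2.0, 6.6]
opening: 0.166
grasp_force: 60.6
```

```bash
python3 -c "
from h import *
tq(3)"
```

```text
t 48.1 pos [538.8 124.7  76.9] yaw 84.9 z [-0.001 -0.    -1.   ] M [-0.313  0.978  0.114] F [-6.7 -2.   6.6] j6 [0.1028 0.137 ] op 0.166 60.6
Mz 0.128  J6 [0.137 0.137 0.137]
```

Emit:
play_rows(xyz=[[0, 0, 0.1], [0, 0, 0.1], [0, 0, 0.1], [0, 0, 0.1], [0, 0, 0.1], [0, 0, 0.1], [0, 0, 0.1], [0, 0, 0.1], [0, 0, 0.1], [0, 0, 0.1]], rot=[[0, 0, 0.02], [0, 0, 0.035], [0, 0, 0.035], [0, 0, 0.035], [0, 0, 0.035], [0, 0, 0.035], [0, 0, 0.035], [0, 0, 0.035], [0, 0, 0.035], [0, 0, 0.035]], grip=[0, 0, 0, 0, 0, 0, 0, 0, 0, 0])

```text
time_s: 49.45
eef_pos: [0.5387, 0.1247, 0.0769]
eef_rot: [-0.0, 0.75, 0.662, -0.001]
wrist_force: [-6.9, -3.3, 6.3]
opening: 0.164
grasp_force: 60.7
```

```bash
python3 -c "
from h import *
tq(3)"
```

```text
t 49.45 pos [538.7 124.7  76.9] yaw 82.9 z [-0.001 -0.001 -1.   ] M [-0.337  0.982  0.189] F [-6.9 -3.3  6.3] j6 [0.1378 0.1848] op 0.164 60.7
Mz 0.188  J6 [0.1848 0.1848 0.1847]
```

Emit:
play_rows(xyz=[[0, 0, 0], [0, 0, 0], [0, 0, 0], [0, 0, -30], [0, 0, -60], [0, 0, -100], [0, 0, -120], [0, 0, -120], [0, 0, -120], [0, 0, -120]], rot=[[0, 0, 0], [0, 0, 0], [0, 0, 0], [0, 0, 0], [0, 0, 0], [0, 0, 0], [0, 0, 0], [0, 0, 0], [0, 0, 0], [0, 0, 0]], grip=[0.4, 0.4, 0.5, 0.5, 0.5, 0.5, 0.5, 0.5, 0.5, 0.5])

```text
time_s: 50.8
eef_pos: [0.5384, 0.1248, 0.1949]
eef_rot: [-0.001, 0.751, 0.661, -0.001]
wrist_force: [-0.0, 0.3, -1.3]
opening: 0.497
grasp_force: 0.0
```

```bash
python3 -c "
from h import *
c,T=look()
for k in knobs(c,T,(.5014,.1743),.078):print(k)
stat()
cv2.imwrite('pics/end.png',c['color'][:,:,::-1])"
```

```text
(1019, array([465. , 224.2,  84. ]), array([463.5, 224.1,  37.5,  16.3,  82.8]), 82.7)
(944, array([550.5, 212.8,  84.1]), array([550.5, 212.3,  37.8,  15.3,  80.3]), 80.0)
(745, array([453.5, 138.3,  84. ]), array([451.8, 137.5,  37.7,  16.4,  83.7]), 83.9)
(692, array([538.9, 127.2,  84.2]), array([538.5, 126.4,  37.1,  15.1,  83.2]), 83.5)
t 50.85 pos [538.6 124.8 195.1] yaw 82.7 z [-0.002 -0.    -1.   ] M [-0.044 -0.027 -0.034] F [0.3 0.2 0.8] j6 [ 0.14   -0.0008] op 0.499 0.0
```

View pics/end.png

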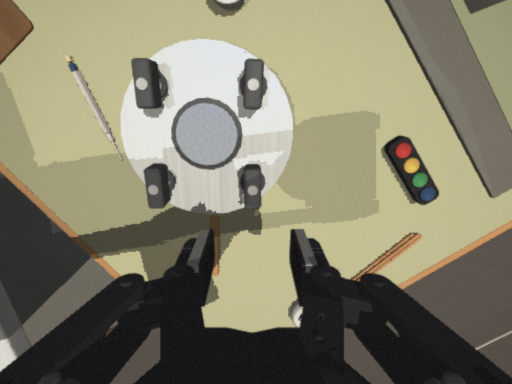

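The final wrist view shows all four knobs, at (147,84), (253,84), (157,186) and (252,186). They stand at the same height (84 mm), and the things around the chamber have not moved.

```bash
python3 -c "
from bench import ctrl
print(ctrl.hand_in())"
```

```text
the job is handed in; nothing more can be done
None
```

I tightened all four knobs crosswise in two passes, an eighth of a turn each and then down to the hard stop (estimated moment rise 0.13–0.20 N m, the highest on the second knob), and handed the job in at about 51 s with the gripper clear; no verdict came back.

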